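Lock the stage plate and hold a square against the camera column

TASK

On the small instrument fixture, first swing the keeper bar shut over the end of the dark stage plate until it clicks fully home. Then pick up the engineer's square, set it upright on the stage plate at the middle of the white column, and push it down and into the corner until its underside lies flat on the plate and its upright edge flat against the column. Finish while still gripping it and pressing it firmly both ways, without knocking the bottle, beaker or dish.

Things in the scene. Friction and masses are not known exactly. Their poses are not given: they have to be found in the camera images.
- fixture: Aluminium base 180 x 285 x 12 mm fixed to the bench; place and yaw vary. z up, +y along the base towards the column, x across. Origin at the underside on the centre line, 90 mm to the -y side of the column's front face. The stage plate lies in a nest on it; two rails lower than the plate's top run along its sides at x = +-50 mm.
- column: White upright column fixed to the base, 60 mm wide (x), 40 mm deep (y), its top 178 mm above the bench (black cap, black knobs on both sides near the top). Same origin and axes as the fixture: its flat front face, which looks to -y, is at y = +90 mm, x from -30 to +30 mm.
- stage: Dark polished, slippery steel stage plate (friction about 0.2), loose in its nest, 90 (x) x 192 (y) x 10 mm thick, 0.6 kg. Origin at the centre of its underside, 12 mm above the bench; its top is 22 mm above the bench. It ends about 1.5 mm before the column's face.
- corner (a point): Middle of the corner line where the column's front face meets the level of the stage plate's top, 22 mm above the bench; axes as the fixture's (column towards +y, plate towards -y, z up). The square's heel belongs here.
- keeper (a joint): Angle of the steel keeper bar (145 x 18 mm, 24.5 to 36.5 mm above the bench) about an upright pin, rad: 0 = shut, along the fixture's x across the plate's -y end; starts swung out 0.7 to 1.15 (limit 1.4; positive is counter-clockwise from above). Light friction, under 1 N at the peg; a sprung ball resists with up to about 6 N from 0.11 to 0.055; below about 0.04 it snaps home to 0 and is kept there.
- keeper_hinge (a point): The keeper's pivot axis (upright), fixed to the base at x = +70 mm, y = -100 mm of the fixture; axes as the fixture's.
- keeper_peg (a point): Blue upright peg on the free end of the keeper, diameter 14 mm, from 36.5 to 74.5 mm above the bench, on the bar's centre line, 129 mm from the pivot. The point lies on the peg's axis, 60.5 mm above the bench. Its -x axis points from the pivot to the peg; shutting moves the peg roughly to the fixture's +y.
- square: Engineer's square standing on the bench, 0.36 kg +-20%: steel stock 22 (x) x 150 (y) x 30 mm high; at its +y end a brass blade 10 (x) x 24 (y) mm reaching 125 mm above the underside. Origin at the centre of the stock's underside, z up. Stock end and blade form one flat upright face at y = +75 mm. Grip the stock across x from above; centre of mass about y = +12 mm, blade's inner edge y = +51 mm.
- square_heel (a point): Outer corner of the square: middle of the lower edge of its upright end face, at x 0, y +75 mm, z 0 of the square; axes as the square's.
- bottle: Bystander: glass bottle with blue cap, diameter 60 mm, 130 mm high, standing on the bench; origin at the centre of its underside.
- beaker: Bystander: empty glass beaker, diameter 80 mm, 100 mm high; origin at the centre of its underside.
- dish: Bystander: closed clear petri dish, diameter 94 mm, 16 mm high, lying on the bench beyond the column; origin at the centre of its underside.

How it is judged:
By the outcome, as a careful person would: the job done as asked, in the order asked, and still so for the second after the job is handed in, while the arm keeps its last pose, push and grip.
It also fails if it takes over 64 s, if anything falls off the work surface, if the arm or the gripper's body presses on something with over 40 N, if the wrist force passes 120 N, or if a joint passes its speed limit or range.

ROBOT

A 6-joint arm with a two-finger parallel gripper is mounted at the origin on the work surface. World frame = base frame: x ahead of the robot, y to its left, z up, the work surface at z = 0. Lengths are in m, angles in rad, forces in N, time in s.
With the tool pointing down it reaches from about 0.4 to 0.825 m from the base axis. Payload 7 kg.
Tool frame: the origin (TCP) lies at the centre of the arm's flange, where the gripper is bolted on; the fingertips stand 178 mm ahead of it and the grasp point (between the pads) lies 159 mm ahead of it; x points along the fingers, y is the direction in which the jaws open and shut, and the axes are right-handed (so a half turn about x gives the same grasp; the last joint's range is limited). The gripper opens to 88 mm and grips with 3 to 60 N. Pads are 19 mm wide; open, the fingers measure 130 mm over their backs; the gripper's body (78 mm by 193 mm) begins 47 mm behind the grasp point.
Start: joints at [-1.041, 0.359, 0.012, 0, -1.224, -0.288], TCP at [0.162, -0.655, 0.405] pointing down, gripper open.
Joint ranges: [-3.07, 3.07], [-1.43, 2.12], [-1.02, 1.25], [-3.03, 1.67], [-3.05, -0], [-3.03, 3.03]. Speed limits (rad/s): [2.39, 2.39, 3.01, 3.14, 3.14, 3.14].

INTERFACE

Orientations are given as [roll, pitch, yaw] about the fixed x, y, z axes, in that order (R = Rz(yaw) Ry(pitch) Rx(roll)).
In Python, from station import status, viewer, arm gives the robot as it stands. The module is installed in compiled form; this text tells all that it offers.
- The arm moves only by the tool apply_moves, never from a script. Its argument "commands" is a list of rows, each an object of numbers: "dx", "dy", "dz": the shift along the world's x, y, z in mm; "spin": the turn about the world's z in degrees; "hand": the closure, from 0 (fully open) to 1 (shut). A call has exactly 5 rows; each row shifts and turns the commanded pose from where the row before left it; what a row does not reach is not made up. A row lasts 1/8 s, in which the tool goes at most 62.5 mm and 10.7 degrees, less where a joint would pass 70% of its speed; a pose out of reach is approached as far as the arm can. A call is refused whole if a number of a shift passes 62.5 or a number of a turn 10.7, either way. A call with a gripper value outside its range is refused whole. The fingers move at their own pace and stop on an object; "grip_force" is the grip in N (left out, the last holds). Time passes only in rows, so rows that do not move let the fingers close, or fill a call up. It gives the time, the measured TCP pose, the force and the opening at its end, in the units of the state.
- status.get_state(): the state, without advancing time (a new reading comes with each control period).
- viewer.grab_frame(name): name is "side" or "top"; returns the picture (480x640x3 uint8, red, green, blue); there is no depth.
- viewer.camera_info(name): a dict with "fx", "fy", "cx", "cy" (pixels), "eye" and "attitude" of the camera in the world. Camera axes: x right, y up, looking along -z (the intrinsics and any distortion apply to the point x, -y, -z); pixel columns grow to the right and rows downward; lengths in m; the calibration is good to about 2 mm. A picture is of the moment at which its call begins. camera_info takes no time and is no camera call.
- arm.job_done(): hands the job in, once; it reports no verdict.
The state is a dict: "t": time; "q": joint angles; "qd": joint speeds; "joint_efforts": joint torques, N m; "eef_pos": TCP position; "ee_rot": TCP orientation; "force": force on the tool from outside, world axes, zero at the start; "moment": the same for the moment, N m; "width": finger opening in m.
Only numpy, scipy, OpenCV 4.12 (cv2) and the standard library are available. Lean on these libraries where they do the work, as an engineer would, in place of code of your own. Each camera call takes 0.05 s, during which the arm holds its last target.

## Working session

There is one attempt and no reset: what is moved stays moved. The work goes in short steps, Python scripts to look and compute and a tool call to move; the robot and the scene stay as the last step left them, time stands still between calls to the robot, and variables do not carry over. Pictures are saved under pics/ and viewed, and the job is handed in when it is done.

Besides the shell and the picture viewer there is one more tool, called after "Call:" as name(argument=value, ...), one argument or row to a line, values as JSON. apply_moves: Moves the arm, as the interface text tells. Its arguments: {"type":"object","properties":{"commands":{"type":"array","items":{"type":"object","properties":{"dx":{"type":"number"},"dy":{"type":"number"},"dz":{"type":"number"},"spin":{"type":"number"},"hand":{"type":"number"}}}},"grip_force":{"type":"number"}},"required":["commands"]}

```bash
mkdir -p pics
cat > h.py <<'E'
import numpy as np, cv2
from station import status, viewer, arm
E
python3 - <<'E'
from h import *
print(status.get_state())
for n in("side","top"):
    print(n,viewer.camera_info(n))
    cv2.imwrite(f"pics/{n}0.png",viewer.grab_frame(n)[:,:,::-1])
E
```

```text
{'t': 0.0, 'q': array([-1.04089588e+00,  3.59360669e-01,  1.10431355e-02, -3.88458543e-04,
       -1.22408262e+00, -2.88113835e-01]), 'qd': array([ 0.00051971, -0.00203037,  0.00302908,  0.00149619,  0.00108853,
       -0.00073452]), 'joint_efforts': array([ 5.82205957e-04, -5.82716095e+01,  2.93052542e+01,  6.99717119e+00,
        6.86562998e-03, -1.21841044e-04]), 'eef_pos': array([ 0.16158245, -0.65516118,  0.40372565]), 'ee_rot': array([1.63506663, 1.56915144, 1.87672095]), 'force': array([-0.47265502,  0.73569454, -0.3759807 ]), 'moment': array([0.01921826, 0.00272019, 0.00843453]), 'width': 0.08802697317544755}
side {'fx': 488.71380271930957, 'fy': 488.71380271930957, 'cx': 321.7662046830533, 'cy': 234.67691340452615, 'eye': array([0.39331412, 0.66185232, 0.88059665]), 'attitude': array([ 0.72945579,  0.00498511, -2.83620248])}
top {'fx': 444.2616685634539, 'fy': 444.2616685634539, 'cx': 313.44134273276717, 'cy': 239.03496957883073, 'eye': array([ 0.55996128, -0.00217765,  0.88020038]), 'attitude': array([ 0.0394011 , -0.01170596, -1.58726717])}
```

View pics/side0.png

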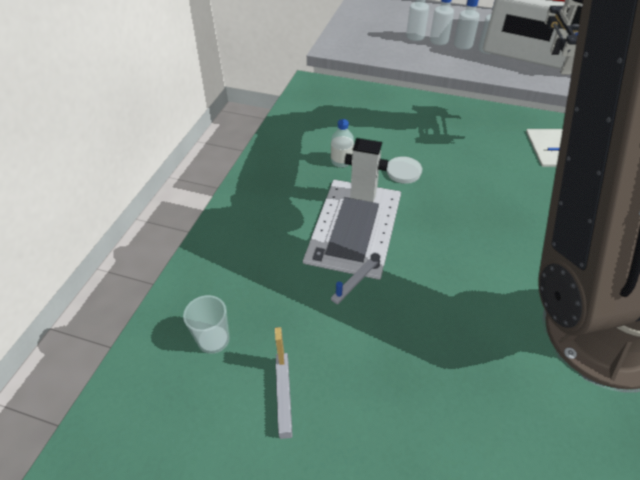

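View pics/top0.png

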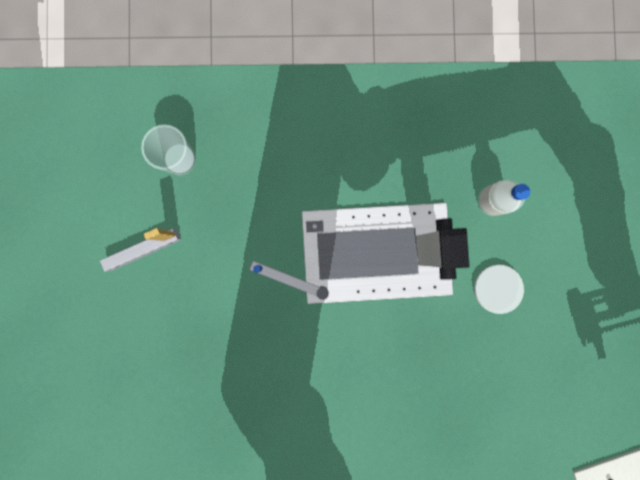

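The side view shows the fixture around (355,225), keeper peg at (339,289), square at (283,395), beaker (208,325). In the top view the base spans (303,205)-(452,302), the peg is at (257,268), the square at (140,248), the beaker (165,150), the bottle (510,195) and the dish (500,289).

```bash
cat >> h.py <<'E'
from scipy.spatial.transform import Rotation as Ro
CI={n:viewer.camera_info(n) for n in("side","top")}
def ray(n,u,v):
    c=CI[n]; d=np.array([(u-c['cx'])/c['fx'],-(v-c['cy'])/c['fy'],-1.])
    return np.array(c['eye']),Ro.from_euler('xyz',c['attitude']).as_matrix()@d
def pl(n,u,v,z):
    e,d=ray(n,u,v); return e+d*(z-e[2])/d[2]
def proj(n,P):
    c=CI[n]; p=Ro.from_euler('xyz',c['attitude']).as_matrix().T@(np.asarray(P)-c['eye'])
    return np.array([c['cx']-c['fx']*p[0]/p[2],c['cy']+c['fy']*p[1]/p[2]])
def tri(u1,u2):
    e1,d1=ray("side",*u1); e2,d2=ray("top",*u2)
    A=np.stack([d1,-d2],1); s=np.linalg.lstsq(A,e2-e1,rcond=None)[0]
    a,b=e1+s[0]*d1,e2+s[1]*d2
    return (a+b)/2,np.linalg.norm(a-b)
E
python3 - <<'E'
from h import *
t=cv2.imread("pics/top0.png"); s=cv2.imread("pics/side0.png")
cv2.imwrite("pics/topcrop.png",cv2.resize(t[190:315,240:480],None,fx=3.3,fy=3.3,interpolation=cv2.INTER_CUBIC))
cv2.imwrite("pics/topsq.png",cv2.resize(t[110:290,80:270],None,fx=3.3,fy=3.3,interpolation=cv2.INTER_CUBIC))
cv2.imwrite("pics/sidecrop.png",cv2.resize(s[110:450,170:430],None,fx=1.75,fy=1.75,interpolation=cv2.INTER_CUBIC))
for n,im in(("top",t),("side",s)):
    h=cv2.cvtColor(im,cv2.COLOR_BGR2HSV)
    m=cv2.inRange(h,(105,120,50),(130,255,255))
    k,l,st,ce=cv2.connectedComponentsWithStats(m)
    for i in range(1,k):
        if st[i,4]>5: print(n,"blue",st[i],ce[i])
    m=cv2.inRange(h,(15,120,90),(30,255,255))
    k,l,st,ce=cv2.connectedComponentsWithStats(m)
    for i in range(1,k):
        if st[i,4]>5: print(n,"brass",st[i],ce[i])
E
```

```text
top blue [512 184  18  16 214] [520.44859813 191.6588785 ]
top blue [254 266   8   7  42] [257.02380952 268.5952381 ]
top brass [145 229  29  11 172] [159.59302326 234.56395349]
side blue [442   0   9   2  16] [4.460e+02 4.375e-01]
side blue [467   0  11   6  57] [472.0877193    2.45614035]
side blue [338 119  11  11  93] [342.76344086 123.77419355]
side blue [549 148  10   2  18] [553.5        148.55555556]
side blue [336 282   7  14  79] [338.60759494 288.44303797]
side brass [278 341   5  21  37] [279.86486486 349.64864865]
```

View pics/topcrop.png

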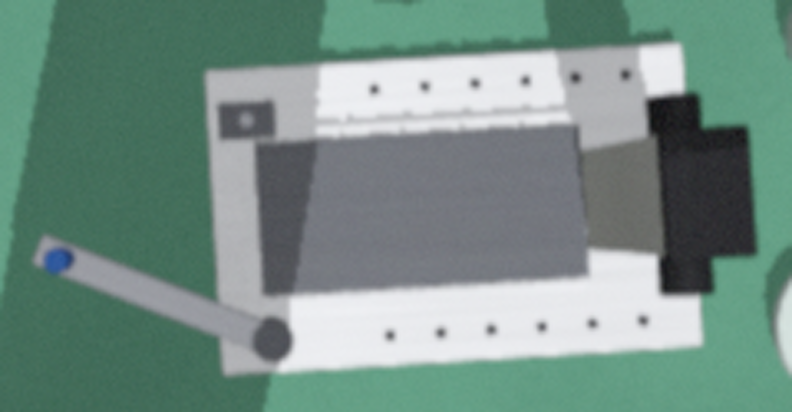

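View pics/topsq.png

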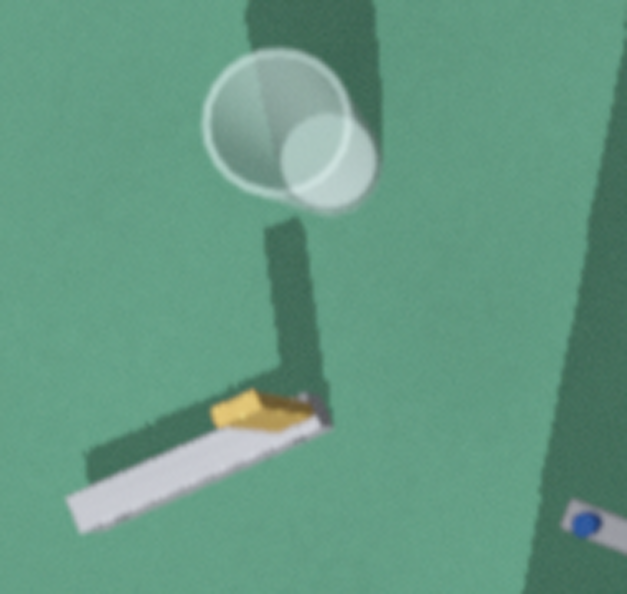

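View pics/sidecrop.png

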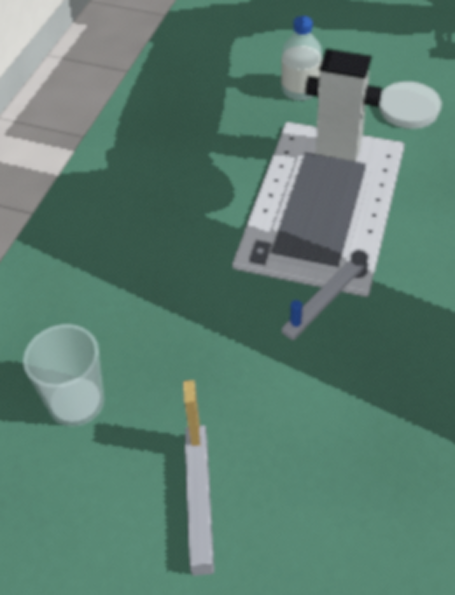

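Top crop: white base corners (205,72),(683,43),(703,346),(222,375), stage corners (256,143),(578,126),(588,275),(264,296), all crop pixels. The square's stock top runs from (67,497)/(82,533) to (328,425) in its own crop, with the brass blade at its right end.

Run:
```python
from h import *
def tc(x,y,z): return pl("top",240+(x+.5)/3.3-.5,190+(y+.5)/3.3-.5,z)
B=[tc(x,y,.012) for x,y in((205,72),(683,43),(703,346),(222,375))]
S=[tc(x,y,.022) for x,y in((256,143),(578,126),(588,275),(264,296))]
for n,P in(("base",B),("stage",S)):
    P=np.array(P); print(n,P[:,:2].round(4).tolist(),[round(np.linalg.norm(P[i]-P[i-1]),4) for i in range(4)])
    for a,b in((0,1),(3,2)):
        d=P[b]-P[a]; print(np.degrees(np.arctan2(d[1],d[0])))
    for a,b in((0,3),(1,2)):
        d=P[b]-P[a]; print(np.degrees(np.arctan2(d[1],d[0]))+0, "xdir")
# hinge top (black) approx z .0365+
print("hinge",tc(272,340,.0385))
print("peg tri",tri((338.6,288.4),(257.02,268.6)), "top pix at z.0745",pl("top",257.0,268.6,.0745))
# square contours
t=cv2.imread("pics/top0.png")
def ts(x,y,z): return pl("top",80+(x+.5)/3.3-.5,110+(y+.5)/3.3-.5,z)
q=[ts(67,497,.03),ts(82,533,.03),ts(332,428,.03)]
print(np.array(q)); d=q[2]-q[1];print(np.degrees(np.arctan2(d[1],d[0])),np.linalg.norm(d),np.linalg.norm(q[0]-q[1]))
# fresh min area rect of stock
h=cv2.cvtColor(t,cv2.COLOR_BGR2HSV)
m=((h[...,1]<60)&(h[...,2]>130)).astype(np.uint8)*255
k,l,st,ce=cv2.connectedComponentsWithStats(m)
for i in range(1,k):
    if st[i,4]>100:
        r=cv2.minAreaRect(np.argwhere(l==i)[:,::-1].astype(np.float32)); print(st[i],r)
```

```text
base [[0.6484, 0.0091], [0.6615, -0.2763], [0.4812, -0.2831], [0.4692, 0.0018]] [np.float64(0.1794), np.float64(0.2857), np.float64(0.1803), np.float64(0.2852)]
-87.3916563359923
-87.57976250922991
-177.684250241061 xdir
-177.84516017747177 xdir
stage [[0.6052, -0.0203], [0.6122, -0.2098], [0.5247, -0.2135], [0.5157, -0.0235]] [np.float64(0.0896), np.float64(0.1897), np.float64(0.0876), np.float64(0.1902)]
-87.88268864407632
-87.28074318592843
-177.9730854626409 xdir
-177.61455512994584 xdir
hinge [ 0.49138552 -0.02720483  0.0385    ]
peg tri (array([0.5400043 , 0.09277829, 0.05829857]), np.float64(0.0014255065638626996)) top pix at z.0745 [0.53972104 0.0907708  0.0745    ]
[[0.55943735 0.39381356 0.03      ]
 [0.5385928  0.38517974 0.03      ]
 [0.59678213 0.24150793 0.03      ]]
-67.95128305080492 0.15500835144840372 0.022561871115217732
[    0     0   640    68 41178] ((319.5, 33.5), (67.0, 639.0), 90.0)
[ 141  124   54   51 1857] ((166.3490753173828, 151.52830505371094), (55.84893798828125, 45.35905075073242), 60.945396423339844)
[480 180  45  36 983] ((499.9703674316406, 198.57102966308594), (33.99551773071289, 43.3510856628418), 67.61986541748047)
[ 259  202  195  102 8071] ((354.3440246582031, 254.1761474609375), (94.16056060791016, 192.4952850341797), 86.53176879882812)
[ 100  236   81   36 1022] ((139.3833770751953, 249.88189697265625), (15.288041114807129, 83.04495239257812), 65.92449951171875)
[ 474  264   51   50 1975] ((499.0, 288.5), (49.0, 50.0), 90.0)
[ 573  450   67   30 1260] ((606.0, 464.5), (29.0, 66.0), 90.0)
```

Run:
```python
from h import *
t=cv2.imread("pics/top0.png")
def ts(x,y,z): return pl("top",80+(x+.5)/3.3-.5,110+(y+.5)/3.3-.5,z)
print("beaker rim",ts(277,122,.1),"base",ts(329,163,.0))
print("bottle cap",pl("top",520.4,191.6,.128),"dish",pl("top",499,288.5,.016))
# side view bottom: blade top triangulation, stock ends
s=cv2.imread("pics/side0.png")
cv2.imwrite("pics/sidesq.png",cv2.resize(s[320:445,260:310],None,fx=4.6,fy=4.6,interpolation=cv2.INTER_CUBIC))
cv2.imwrite("pics/topsq2.png",cv2.resize(t[220:280,95:185],None,fx=8,fy=8,interpolation=cv2.INTER_CUBIC))
R=Ro.from_euler('xyz',status.get_state()['ee_rot']).as_matrix();print(R.round(3))
```

```text
beaker rim [0.75802956 0.24998861 0.1       ] base [0.75804369 0.25115708 0.        ]
bottle cap [ 0.66501649 -0.36691827  0.128     ] dish [ 0.49166023 -0.37268995  0.016     ]
[[-0.001 -0.239  0.971]
 [ 0.001  0.971  0.239]
 [-1.     0.001 -0.   ]]
```

View pics/sidesq.png

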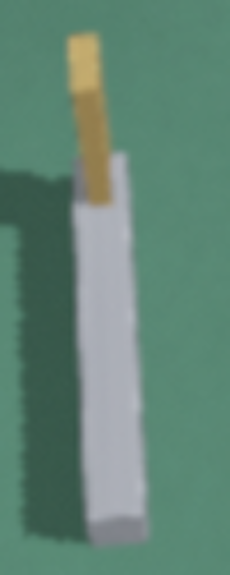

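View pics/topsq2.png

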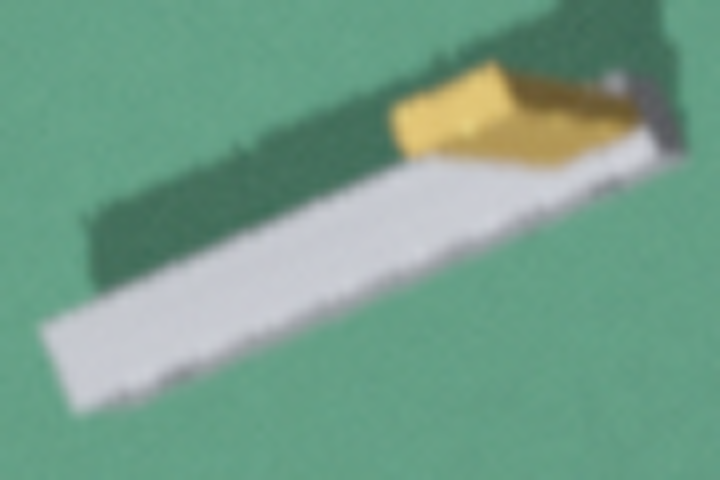

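Top-face corners of the stock: in the top crop (40,325),(75,412),(655,158); in the side crop (88,520),(147,520),(128,152). The beaker stands at about (0.758,0.250), 0.2 m from the square.

Run:
```python
from h import *
T=[pl("top",95+(x+.5)/8-.5,220+(y+.5)/8-.5,.03) for x,y in((40,325),(75,412),(655,158))]
S=[pl("side",260+(x+.5)/4.6-.5,320+(y+.5)/4.6-.5,.03) for x,y in((88,520),(147,520),(128,152))]
for P in(T,S):
    P=np.array(P);print(P.round(4).tolist(),[np.linalg.norm(P[1]-P[0]),np.linalg.norm(P[2]-P[1])])
    d=P[2]-P[1];a=np.degrees(np.arctan2(d[1],d[0])); u=d/np.linalg.norm(d); print(a)
    c=(P[0]+P[1])/2+u*.075; print("centre",c)
    c=(P[0]+P[2])/2; print("centre diag",c, "grasp y+6", c+u*.006)
hinge=np.array([.4914,-.0272]);peg=np.array([.540,.0928])
for a in (67.9,):
    a=np.radians(a);print(a)
```

```text
[[0.5596, 0.3946, 0.03], [0.5388, 0.3862, 0.03], [0.597, 0.2488, 0.03]] [np.float64(0.02237577554641267), np.float64(0.14926711563698236)]
-67.06848556098417
centre [0.57841775 0.32132597 0.03      ]
centre diag [0.57827497 0.32166345 0.03      ] grasp y+6 [0.58061276 0.31613762 0.03      ]
[[0.5595, 0.394, 0.03], [0.5386, 0.3875, 0.03], [0.5976, 0.2474, 0.03]] [np.float64(0.021999184112028267), np.float64(0.15201367234161167)]
-67.15337007461449
centre [0.57816814 0.32163643 0.03      ]
centre diag [0.57855906 0.32070858 0.03      ] grasp y+6 [0.58088865 0.31517929 0.03      ]
1.18507856210415
```

Call:
apply_moves(
  commands=[
    {"dx": 45, "dy": 38, "dz": 0, "spin": 10, "hand": 1},
    {"dx": 45, "dy": 38, "spin": 10, "hand": 1},
    {"dx": 45, "dy": 38, "spin": 10, "hand": 1},
    {"dx": 45, "dy": 38, "spin": 10, "hand": 1},
    {"dx": 45, "dy": 38, "spin": 10, "hand": 1},
  ],
  grip_force=20,
)

```text
invalid input at $.commands[1]: expected keys dx, dy, dz, spin, hand
```

Call:
apply_moves(
  commands=[
    {"dx": 20, "dy": 56, "spin": 10, "hand": 1},
    {"dx": 20, "dy": 56, "spin": 10, "hand": 1},
    {"dx": 20, "dy": 56, "spin": 10, "hand": 1},
    {"dx": 20, "dy": 56, "spin": 10, "hand": 1},
    {"dx": 20, "dy": 56, "spin": 10, "hand": 1},
  ],
)

```text
invalid input at $.commands[0]: expected keys dx, dy, dz, spin, hand
```

Call:
apply_moves(
  commands=[
    {"dx": 45, "dy": 38, "dz": 0, "spin": 10, "hand": 1},
    {"dx": 45, "dy": 38, "dz": 0, "spin": 10, "hand": 1},
    {"dx": 45, "dy": 38, "dz": 0, "spin": 10, "hand": 1},
    {"dx": 45, "dy": 38, "dz": 0, "spin": 10, "hand": 1},
    {"dx": 45, "dy": 38, "dz": 0, "spin": 10, "hand": 1},
  ],
  grip_force=20,
)

```text
t: 0.72
eef_pos: [0.3878, -0.4639, 0.4044]
ee_rot: [1.271, 1.57, 2.391]
force: [0.5, -0.6, 1.2]
width: 0.0431
```

Call:
apply_moves(
  commands=[
    {"dx": 20, "dy": 56, "dz": 0, "spin": 10, "hand": 1},
    {"dx": 20, "dy": 56, "dz": 0, "spin": 10, "hand": 1},
    {"dx": 20, "dy": 56, "dz": 0, "spin": 10, "hand": 1},
    {"dx": 20, "dy": 56, "dz": 0, "spin": 10, "hand": 1},
    {"dx": 20, "dy": 56, "dz": 0, "spin": 10, "hand": 1},
  ],
)

```text
t: 1.35
eef_pos: [0.4868, -0.1834, 0.4046]
ee_rot: [0.012, 1.571, 2.005]
force: [0.6, 0.4, 0.0]
width: 0.0005
```

Call:
apply_moves(
  commands=[
    {"dx": 4, "dy": 57, "dz": 0, "spin": 9, "hand": 1},
    {"dx": 4, "dy": 57, "dz": 0, "spin": 9, "hand": 1},
    {"dx": 4, "dy": 57, "dz": 0, "spin": 9, "hand": 1},
    {"dx": 4, "dy": 57, "dz": 0, "spin": 9, "hand": 1},
    {"dx": 4, "dy": 57, "dz": 0, "spin": 8, "hand": 1},
  ],
)

```text
t: 1.98
eef_pos: [0.5062, 0.1015, 0.4046]
ee_rot: [-0.778, 1.571, 1.982]
force: [1.3, 0.1, 1.2]
width: 0.0003
```

```bash
cat >> h.py <<'E'
def st():
    s=status.get_state(); R=Ro.from_euler('xyz',s['ee_rot']).as_matrix()
    print("t",round(s['t'],2),"pos",s['eef_pos'].round(4),"jaw",round(np.degrees(np.arctan2(R[1,1],R[0,1]))%360,2),"down",R[:,0].round(3),"F",s['force'].round(1),"M",s['moment'].round(2),"w",round(s['width'],4),"q",s['q'].round(2))
    return s
E
python3 -c "
from h import *
st()"
```

```text
t 1.98 pos [0.5062 0.1015 0.4046] jaw 248.14 down [-0.  0. -1.] F [1.3 0.1 1.2] M [-0.06 -0.02 -0.01] w 0.0003 q [ 0.58  0.1  -0.33 -0.   -1.14  0.61]
```

Call:
apply_moves(
  commands=[
    {"dx": 0, "dy": 0, "dz": -50, "spin": 0, "hand": 1},
    {"dx": 0, "dy": 0, "dz": -50, "spin": 0, "hand": 1},
    {"dx": 0, "dy": 0, "dz": -45, "spin": 0, "hand": 1},
    {"dx": 0, "dy": 0, "dz": -35, "spin": 0, "hand": 1},
    {"dx": 0, "dy": 4, "dz": 0, "spin": 0, "hand": 1},
  ],
)

```text
t: 2.6
eef_pos: [0.5055, 0.103, 0.2223]
ee_rot: [0.918, 1.565, -2.61]
force: [0.2, -0.4, 0.9]
width: 0.0004
```

Run:
```python
from h import *
s=st()
t=viewer.grab_frame("side")[:,:,::-1]
cv2.imwrite("pics/s1.png",cv2.resize(t[150:400,250:480],None,fx=2.4,fy=2.4,interpolation=cv2.INTER_CUBIC))
# arc: finger center offset 16.5mm behind peg
h=np.array([.4914,-.0272])
for a in (68,58,48,38,28,18,12,8,5,2.4):
    r=np.radians(a); f=h+.129*np.array([np.cos(r),np.sin(r)])+.0165*np.array([-np.sin(r),np.cos(r)])
    print(a,(f*1000).round(1))
```

```text
t 2.6 pos [0.5055 0.103  0.2223] jaw 247.82 down [-0.005 -0.003 -1.   ] F [ 0.2 -0.4  0.9] M [-0.06  0.14  0.02] w 0.0004 q [ 0.58  0.3  -0.56 -0.   -0.72  0.6 ]
68 [524.4  98.6]
58 [545.8  90.9]
48 [565.5  79.7]
38 [582.9  65.2]
28 [597.6  47.9]
18 [609.   28.4]
12 [614.2  15.8]
8 [616.8   7.1]
5 [6.185e+02 5.000e-01]
2.4 [619.6  -5.3]
```

View pics/s1.png

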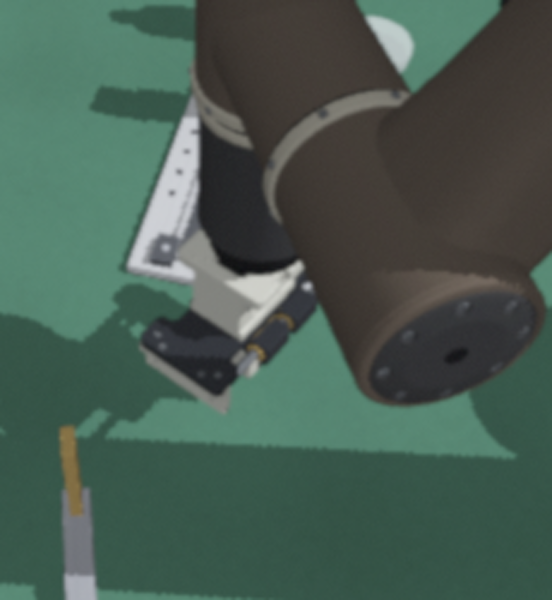

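The gripper hides the peg in this view; the body sits beside the keeper's free end at about (190,370). I will sweep along the arc and use the force as the check.

Call:
apply_moves(
  commands=[
    {"dx": 18, "dy": -5, "dz": 0, "spin": 0, "hand": 1},
    {"dx": 11, "dy": -4, "dz": 0, "spin": -5, "hand": 1},
    {"dx": 11, "dy": -4, "dz": 0, "spin": -5, "hand": 1},
    {"dx": 10, "dy": -5, "dz": 0, "spin": -5, "hand": 1},
    {"dx": 10, "dy": -6, "dz": 0, "spin": -5, "hand": 1},
  ],
)

```text
t: 3.28
eef_pos: [0.5682, 0.0794, 0.2266]
ee_rot: [-2.006, 1.568, 0.397]
force: [-0.6, -0.2, -0.4]
width: 0.0004
```

Call:
apply_moves(
  commands=[
    {"dx": 9, "dy": -7, "dz": 0, "spin": -5, "hand": 1},
    {"dx": 8, "dy": -7, "dz": 0, "spin": -5, "hand": 1},
    {"dx": 8, "dy": -8, "dz": 0, "spin": -5, "hand": 1},
    {"dx": 7, "dy": -9, "dz": 0, "spin": -5, "hand": 1},
    {"dx": 6, "dy": -10, "dz": 0, "spin": -5, "hand": 1},
  ],
)

```text
t: 3.9
eef_pos: [0.6063, 0.0382, 0.2268]
ee_rot: [-1.657, 1.567, 0.31]
force: [-0.1, 0.7, -0.3]
width: 0.0001
```

Run:
```python
from h import *
s=st()
for n in("side","top"):
    t=viewer.grab_frame(n)[:,:,::-1]
    cv2.imwrite(f"pics/{n}2.png",t)
```

```text
t 3.9 pos [0.6063 0.0382 0.2268] jaw 202.7 down [ 0.003  0.001 -1.   ] F [-0.1  0.7 -0.3] M [0.2  0.18 0.  ] w 0.0001 q [ 0.38  0.42 -0.35  0.   -0.8   0.01]
```

View pics/top2.png

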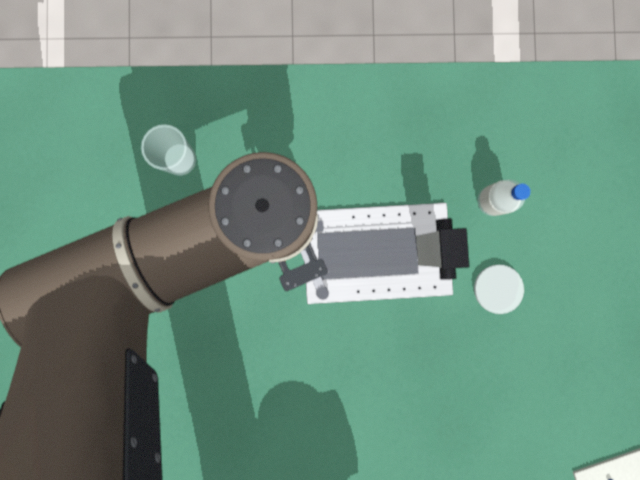

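View pics/side2.png

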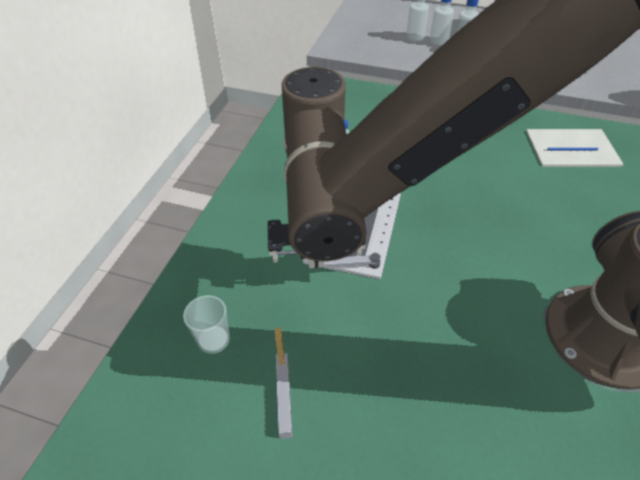

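The bar now runs from the hinge at (322,292) to about (305,245) in the top view, so it followed and is roughly 20° from shut.

Call:
apply_moves(
  commands=[
    {"dx": 4, "dy": -10, "dz": 0, "spin": -5, "hand": 1},
    {"dx": 3, "dy": -9, "dz": 0, "spin": -5, "hand": 1},
    {"dx": 3, "dy": -8, "dz": 0, "spin": -4, "hand": 1},
    {"dx": 2, "dy": -7, "dz": 0, "spin": -4, "hand": 1},
    {"dx": 1, "dy": -4, "dz": 0, "spin": -2, "hand": 1},
  ],
)

```text
t: 4.62
eef_pos: [0.6184, 0.0012, 0.2261]
ee_rot: [-1.072, 1.568, 0.549]
force: [-1.6, 5.9, 2.4]
width: 0.0004
```

Call:
apply_moves(
  commands=[
    {"dx": 1, "dy": -2, "dz": 0, "spin": 0, "hand": 1},
    {"dx": 0, "dy": -2, "dz": 0, "spin": 0, "hand": 1},
    {"dx": 0, "dy": -1, "dz": 0, "spin": 0, "hand": 1},
    {"dx": 0, "dy": -1, "dz": 0, "spin": 0, "hand": 1},
    {"dx": 0, "dy": 0, "dz": 0, "spin": 0, "hand": 1},
  ],
)

```text
t: 5.25
eef_pos: [0.6186, -0.0055, 0.2246]
ee_rot: [2.792, 1.571, -1.871]
force: [-0.4, 0.1, -0.1]
width: 0.0003
```

Run:
```python
from h import *
s=st()
```

```text
t 5.25 pos [ 0.6186 -0.0055  0.2246] jaw 182.86 down [-0. -0. -1.] F [-0.4  0.1 -0.1] M [0.07 0.03 0.02] w 0.0003 q [ 0.31  0.43 -0.33  0.   -0.81 -0.26]
```

Call:
apply_moves(
  commands=[
    {"dx": 0, "dy": -1, "dz": 0, "spin": 0, "hand": 1},
    {"dx": 0, "dy": -1, "dz": 0, "spin": 0, "hand": 1},
    {"dx": 0, "dy": -1, "dz": 0, "spin": 0, "hand": 1},
    {"dx": 0, "dy": -0.5, "dz": 0, "spin": 0, "hand": 1},
    {"dx": 0, "dy": 0, "dz": 0, "spin": 0, "hand": 1},
  ],
)

```text
t: 5.88
eef_pos: [0.6186, -0.0071, 0.2246]
ee_rot: [-0.382, 1.568, 1.239]
force: [-1.1, 12.0, 1.5]
width: 0.0006
```

Detent passed (5.9 N peak, then zero), and now a hard stop at 12 N: the bar is shut. I'll back off and go to the square.

Call:
apply_moves(
  commands=[
    {"dx": 0, "dy": 15, "dz": 0, "spin": 0, "hand": 1},
    {"dx": 0, "dy": 20, "dz": 40, "spin": 0, "hand": 1},
    {"dx": 0, "dy": 25, "dz": 50, "spin": 4, "hand": 1},
    {"dx": -6, "dy": 50, "dz": 20, "spin": 4, "hand": 0.5},
    {"dx": -8, "dy": 56, "dz": 0, "spin": 4, "hand": 0.3},
  ],
)

```text
t: 6.5
eef_pos: [0.6048, 0.1584, 0.3373]
ee_rot: [-1.501, 1.567, 0.33]
force: [1.1, -0.0, -0.9]
width: 0.0148
```

Call:
apply_moves(
  commands=[
    {"dx": -8, "dy": 56, "dz": 0, "spin": 4, "hand": 0.3},
    {"dx": -8, "dy": 56, "dz": 0, "spin": 4, "hand": 0.3},
    {"dx": -8, "dy": 44, "dz": 0, "spin": 0, "hand": 0.3},
    {"dx": 0, "dy": 0, "dz": 0, "spin": 0, "hand": 0.3},
    {"dx": 0, "dy": 0, "dz": 0, "spin": 0, "hand": 0.3},
  ],
)

```text
t: 7.12
eef_pos: [0.5803, 0.3132, 0.3344]
ee_rot: [2.225, 1.57, -2.088]
force: [-0.9, 0.2, -0.3]
width: 0.06
```

Run:
```python
from h import *
s=st()
for n in("side","top"):
    t=viewer.grab_frame(n)[:,:,::-1]
    cv2.imwrite(f"pics/{n}3.png",t)
```

```text
t 7.12 pos [0.5803 0.3132 0.3344] jaw 202.89 down [-0.001 -0.001 -1.   ] F [-0.9  0.2 -0.3] M [0.01 0.15 0.02] w 0.06 q [ 0.79  0.38 -0.12  0.   -1.07 -0.39]
```

View pics/top3.png

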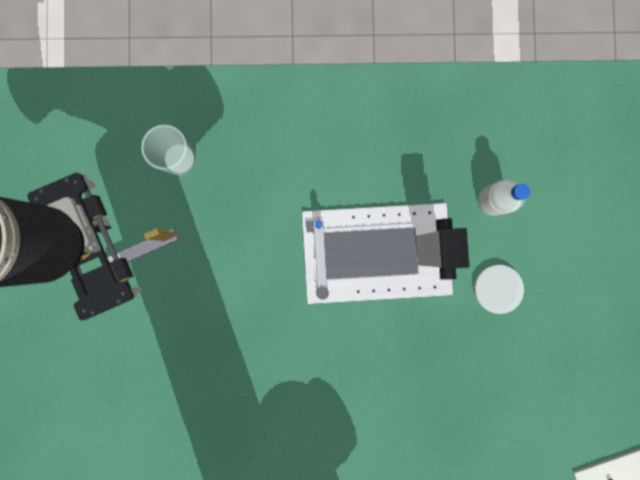

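View pics/side3.png

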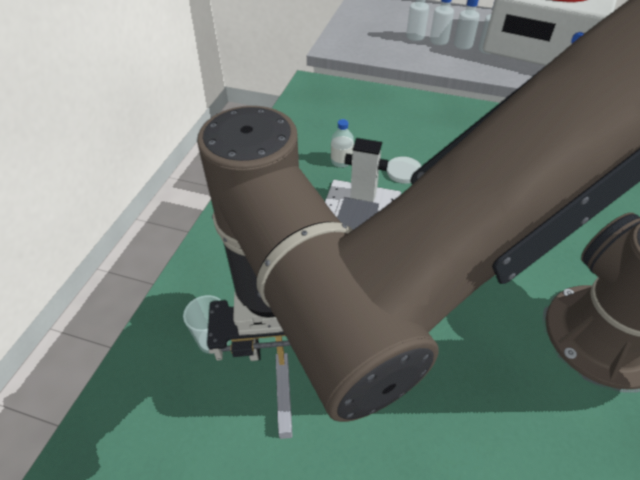

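The keeper is shut: peg (319,225) and hinge (322,292) lie across the plate's end in the top view. The square and beaker are undisturbed, and the gripper sits over the stock.

Call:
apply_moves(
  commands=[
    {"dx": 0, "dy": 4, "dz": -20, "spin": 0, "hand": 0.3},
    {"dx": 0, "dy": 0, "dz": -40, "spin": 0, "hand": 0.3},
    {"dx": 0, "dy": 0, "dz": -40, "spin": 0, "hand": 0.3},
    {"dx": 0, "dy": 0, "dz": -35, "spin": 0, "hand": 0.3},
    {"dx": 0, "dy": 0, "dz": -15, "spin": 0, "hand": 0.3},
  ],
)

```text
t: 7.85
eef_pos: [0.5805, 0.3155, 0.1828]
ee_rot: [1.925, 1.568, -2.39]
force: [-0.3, -0.1, -0.2]
width: 0.0612
```

Call:
apply_moves(
  commands=[
    {"dx": 0, "dy": 0, "dz": 0, "spin": 0, "hand": 0.3},
    {"dx": 0, "dy": 0, "dz": 0, "spin": 0, "hand": 0.3},
    {"dx": 0, "dy": 0, "dz": 0, "spin": 0, "hand": 0.3},
    {"dx": 0, "dy": 0, "dz": 0, "spin": 0, "hand": 0.3},
    {"dx": 0, "dy": 0, "dz": 0, "spin": 0, "hand": 0.3},
  ],
)

```text
t: 8.48
eef_pos: [0.5806, 0.3172, 0.1852]
ee_rot: [-1.2, 1.57, 0.77]
force: [-0.4, -0.1, 0.4]
width: 0.0612
```

Run:
```python
from h import *
s=st()
p=pl("top",319,225,.0745);h=pl("top",322.4,292.6,.0385);d=p-h;print(p,h,np.degrees(np.arctan2(d[1],d[0])))
t=viewer.grab_frame("side")[:,:,::-1]
cv2.imwrite(f"pics/side4.png",cv2.resize(t[200:450,170:400],None,fx=2.4,fy=2.4))
```

```text
t 8.47 pos [0.5806 0.3172 0.1852] jaw 202.86 down [ 0.  0. -1.] F [-0.4 -0.1  0.4] M [0.02 0.12 0.02] w 0.0612 q [ 0.79  0.54 -0.26  0.   -0.78 -0.4 ]
[ 0.61693077 -0.02265495  0.0745    ] [ 0.49152867 -0.02781964  0.0385    ] 2.358394429170804
```

View pics/side4.png

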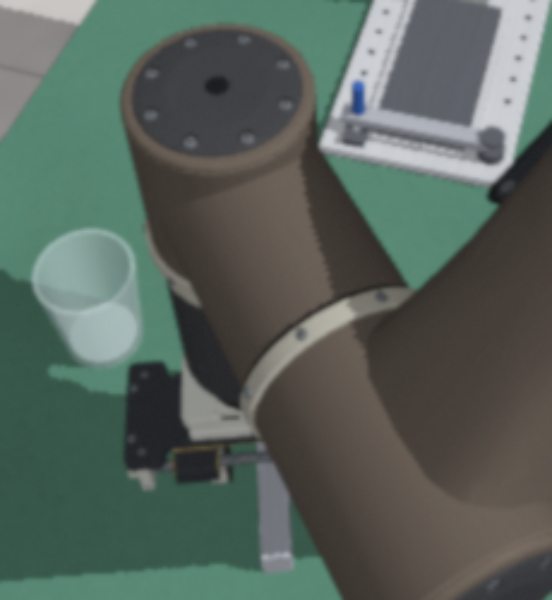

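The keeper lies at 2.4° in world, equal to the fixture's yaw, so it is shut. The beaker (90,300) is well clear of the gripper.

Call:
apply_moves(
  commands=[
    {"dx": 0, "dy": 0, "dz": -4, "spin": 0, "hand": 0.4},
    {"dx": 0, "dy": 0, "dz": 0, "spin": 0, "hand": 1},
    {"dx": 0, "dy": 0, "dz": 0, "spin": 0, "hand": 1},
    {"dx": 0, "dy": 0, "dz": 0, "spin": 0, "hand": 1},
    {"dx": 0, "dy": 0, "dz": 0, "spin": 0, "hand": 1},
  ],
  grip_force=55,
)

```text
t: 9.15
eef_pos: [0.5806, 0.3171, 0.1807]
ee_rot: [1.631, 1.571, -2.682]
force: [-1.0, -1.3, -0.6]
width: 0.0216
```

Call:
apply_moves(
  commands=[
    {"dx": 0, "dy": 0, "dz": 0, "spin": 0, "hand": 1},
    {"dx": 0, "dy": 0, "dz": 0, "spin": 0, "hand": 1},
    {"dx": 0, "dy": 0, "dz": 10, "spin": 0, "hand": 1},
    {"dx": 0, "dy": 0, "dz": 20, "spin": 0, "hand": 1},
    {"dx": 0, "dy": 0, "dz": 30, "spin": 0, "hand": 1},
  ],
)

```text
t: 9.78
eef_pos: [0.5802, 0.3168, 0.2405]
ee_rot: [1.838, 1.568, -2.476]
force: [1.1, 0.2, -2.7]
width: 0.0219
```

Run:
```python
from h import *
s=st()
```

```text
t 9.78 pos [0.5802 0.3168 0.2405] jaw 202.84 down [-0.002 -0.002 -1.   ] F [ 1.1  0.2 -2.7] M [0.07 0.14 0.02] w 0.0219 q [ 0.79  0.47 -0.21 -0.   -0.89 -0.4 ]
```

Call:
apply_moves(
  commands=[
    {"dx": 0, "dy": -30, "dz": 20, "spin": -4, "hand": 1},
    {"dx": -2, "dy": -55, "dz": 12, "spin": -4, "hand": 1},
    {"dx": -2, "dy": -55, "dz": 0, "spin": -4, "hand": 1},
    {"dx": -2, "dy": -55, "dz": 0, "spin": -4, "hand": 1},
    {"dx": -2, "dy": -55, "dz": 0, "spin": -4, "hand": 1},
  ],
)

```text
t: 10.4
eef_pos: [0.5721, 0.0655, 0.2732]
ee_rot: [-0.993, 1.57, 0.626]
force: [0.8, 0.4, -4.1]
width: 0.0216
```

Call:
apply_moves(
  commands=[
    {"dx": -2, "dy": -55, "dz": 0, "spin": 0, "hand": 1},
    {"dx": -2, "dy": -55, "dz": 0, "spin": 0, "hand": 1},
    {"dx": -2, "dy": -40, "dz": 0, "spin": 0, "hand": 1},
    {"dx": 0, "dy": 0, "dz": 0, "spin": 0, "hand": 1},
    {"dx": 0, "dy": 0, "dz": 0, "spin": 0, "hand": 1},
  ],
)

```text
t: 11.02
eef_pos: [0.5665, -0.083, 0.2729]
ee_rot: [-0.962, 1.57, 0.657]
force: [-0.7, -0.6, -3.8]
width: 0.0215
```

Run:
```python
from h import *
s=st()
for n in("side","top"):
    t=viewer.grab_frame(n)[:,:,::-1]
    cv2.imwrite(f"pics/{n}5.png",t)
t=cv2.imread("pics/top0.png")
cv2.imwrite("pics/col.png",cv2.resize(t[205:300,400:480],None,fx=6,fy=6,interpolation=cv2.INTER_CUBIC))
```

```text
t 11.03 pos [ 0.5665 -0.083   0.2729] jaw 182.81 down [ 0.  0. -1.] F [-0.7 -0.6 -3.8] M [0.04 0.05 0.03] w 0.0215 q [ 0.2   0.31 -0.39 -0.   -0.87 -0.15]
```

View pics/top5.png

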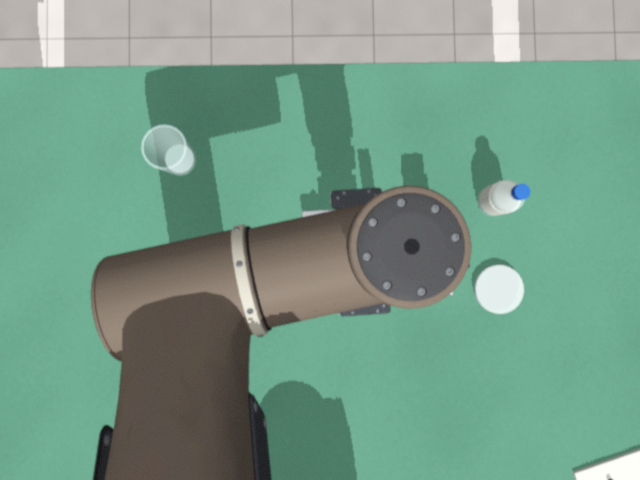

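View pics/side5.png

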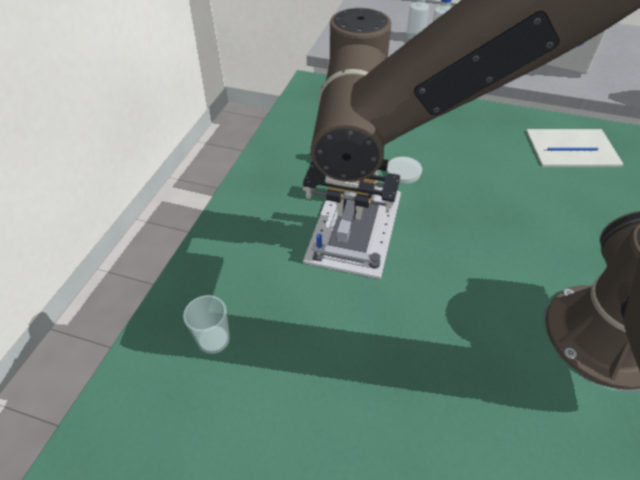

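View pics/col.png

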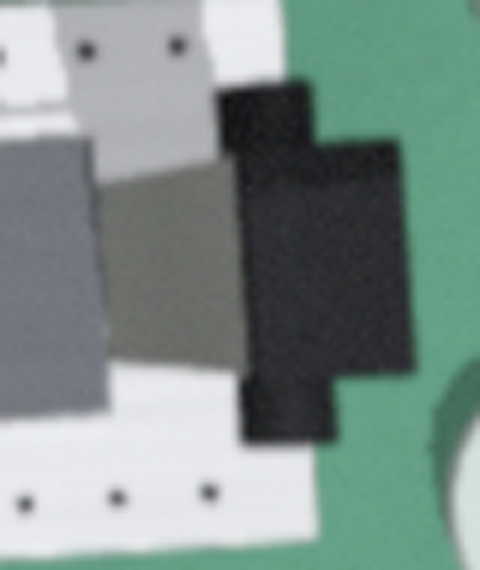

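Side view: the square hangs level over the stage plate with its stock pointing at the column, and the peg (320,240) is in place. Column crop: face foot runs (102,185)-(110,360), and its upper edge under the cap is (232,157)-(247,372).

Run:
```python
from h import *
def c(x,y,z): return pl("top",400+(x+.5)/6-.5,205+(y+.5)/6-.5,z)
a,b=c(102,185,.021),c(110,360,.021); print(a,b,np.linalg.norm(a-b),(a+b)/2)
for z in(.16,.17):
    a,b=c(232,157,z),c(247,372,z); print(z,a,b,np.linalg.norm(a-b),(a+b)/2)
# cap rect at .178
y=np.radians(-87.6);yd=np.array([np.cos(y),np.sin(y)])
for O in([.5655,-.1242],[.5648,-.1253],[.5646,-.1243]): print(np.array(O)+.09*yd)
```

```text
[ 0.59748786 -0.21315009  0.021     ] [ 0.54091708 -0.21428928  0.021     ] 0.056582251096145494 [ 0.56920247 -0.21371968  0.021     ]
0.16 [ 0.59846206 -0.21460472  0.16      ] [ 0.54013555 -0.21707091  0.16      ] 0.05837862183612522 [ 0.5692988  -0.21583782  0.16      ]
0.17 [ 0.59792747 -0.21165517  0.17      ] [ 0.54041083 -0.21408711  0.17      ] 0.05756803323027506 [ 0.56916915 -0.21287114  0.17      ]
[ 0.56926881 -0.21412105]
[ 0.56856881 -0.21522105]
[ 0.56836881 -0.21422105]
```

Call:
apply_moves(
  commands=[
    {"dx": -1.3, "dy": -20, "dz": 0, "spin": -0.4, "hand": 1},
    {"dx": 0, "dy": -21, "dz": 0, "spin": 0, "hand": 1},
    {"dx": 0, "dy": 0, "dz": -25, "spin": 0, "hand": 1},
    {"dx": 0, "dy": 0, "dz": -25, "spin": 0, "hand": 1},
    {"dx": 0, "dy": 0, "dz": -10, "spin": 0, "hand": 1},
  ],
  grip_force=60,
)

```text
t: 11.75
eef_pos: [0.5648, -0.1239, 0.2113]
ee_rot: [1.607, 1.568, -3.063]
force: [-0.0, 1.0, -3.2]
width: 0.0216
```

Call:
apply_moves(
  commands=[
    {"dx": 0, "dy": 0, "dz": -2, "spin": 0, "hand": 1},
    {"dx": 0, "dy": 0, "dz": -2, "spin": 0, "hand": 1},
    {"dx": 0, "dy": 0, "dz": -1, "spin": 0, "hand": 1},
    {"dx": 0, "dy": 0, "dz": 0, "spin": 0, "hand": 1},
    {"dx": 0, "dy": 0, "dz": 0, "spin": 0, "hand": 1},
  ],
)

```text
t: 12.38
eef_pos: [0.5654, -0.1238, 0.208]
ee_rot: [-1.549, 1.57, 0.065]
force: [-0.1, 0.2, -2.4]
width: 0.0218
```

Run:
```python
from h import *
s=st()
t=viewer.grab_frame("side")[:,:,::-1]
cv2.imwrite(f"pics/side6.png",cv2.resize(t[110:290,290:420],None,fx=3.3,fy=3.3,interpolation=cv2.INTER_CUBIC))
```

```text
t 12.38 pos [ 0.5654 -0.1238  0.208 ] jaw 182.46 down [ 0.001  0.    -1.   ] F [-0.1  0.2 -2.4] M [0.06 0.06 0.01] w 0.0218 q [ 0.12  0.4  -0.43  0.   -0.73 -0.08]
```

View pics/side6.png

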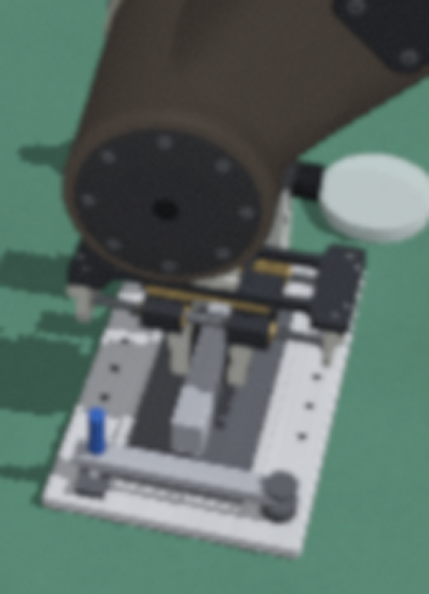

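The square is centred over the plate just above it, the keeper shut behind it (peg at (95,430), bar across (90,460)-(280,490) in the crop). Lowering to a light touch.

Call:
apply_moves(
  commands=[
    {"dx": 0, "dy": 0, "dz": -2, "spin": 0, "hand": 1},
    {"dx": 0, "dy": 0, "dz": -1.5, "spin": 0, "hand": 1},
    {"dx": 0, "dy": 0, "dz": -1, "spin": 0, "hand": 1},
    {"dx": 0, "dy": 0, "dz": 0, "spin": 0, "hand": 1},
    {"dx": 0, "dy": 0, "dz": 0, "spin": 0, "hand": 1},
  ],
)

```text
t: 13.05
eef_pos: [0.5653, -0.1238, 0.2032]
ee_rot: [-2.661, 1.571, -1.047]
force: [-0.0, -0.5, -3.7]
width: 0.0215
```

Call:
apply_moves(
  commands=[
    {"dx": 0.2, "dy": -5, "dz": 0, "spin": 0, "hand": 1},
    {"dx": 0.2, "dy": -5, "dz": 0, "spin": 0, "hand": 1},
    {"dx": 0.2, "dy": -4, "dz": 0, "spin": 0, "hand": 1},
    {"dx": 0, "dy": 0, "dz": 0, "spin": 0, "hand": 1},
    {"dx": 0, "dy": 0, "dz": 0, "spin": 0, "hand": 1},
  ],
)

```text
t: 13.68
eef_pos: [0.5659, -0.1379, 0.2031]
ee_rot: [1.319, 1.571, 2.932]
force: [0.2, 0.1, -4.0]
width: 0.0215
```

Run:
```python
from h import *
s=st()
```

```text
t 13.68 pos [ 0.5659 -0.1379  0.2031] jaw 182.44 down [-0.  0. -1.] F [ 0.2  0.1 -4. ] M [ 0.03  0.08 -0.02] w 0.0215 q [ 0.1   0.41 -0.43 -0.   -0.73 -0.05]
```

Still just above the plate with no contact; about 6 mm to the column expected.

Call:
apply_moves(
  commands=[
    {"dx": 0.1, "dy": -2, "dz": 0, "spin": 0, "hand": 1},
    {"dx": 0.1, "dy": -1.5, "dz": 0, "spin": 0, "hand": 1},
    {"dx": 0, "dy": -1, "dz": 0, "spin": 0, "hand": 1},
    {"dx": 0, "dy": 0, "dz": 0, "spin": 0, "hand": 1},
    {"dx": 0, "dy": 0, "dz": 0, "spin": 0, "hand": 1},
  ],
)

```text
t: 14.3
eef_pos: [0.5661, -0.1423, 0.2031]
ee_rot: [1.728, 1.571, -2.941]
force: [-0.1, -0.0, -3.1]
width: 0.0216
```

Call:
apply_moves(
  commands=[
    {"dx": 0, "dy": -0.7, "dz": 0, "spin": 0, "hand": 1},
    {"dx": 0, "dy": -0.7, "dz": 0, "spin": 0, "hand": 1},
    {"dx": 0, "dy": -0.6, "dz": 0, "spin": 0, "hand": 1},
    {"dx": 0, "dy": 0, "dz": 0, "spin": 0, "hand": 1},
    {"dx": 0, "dy": 0, "dz": 0, "spin": 0, "hand": 1},
  ],
)

```text
t: 14.92
eef_pos: [0.5661, -0.1439, 0.2031]
ee_rot: [-0.311, 1.57, 1.303]
force: [-1.1, 4.8, -1.4]
width: 0.0217
```

Call:
apply_moves(
  commands=[
    {"dx": 0, "dy": 0, "dz": -0.5, "spin": 0, "hand": 1},
    {"dx": 0, "dy": 0, "dz": -0.4, "spin": 0, "hand": 1},
    {"dx": 0, "dy": 0, "dz": -0.4, "spin": 0, "hand": 1},
    {"dx": 0, "dy": 0, "dz": 0, "spin": 0, "hand": 1},
    {"dx": 0, "dy": 0, "dz": 0, "spin": 0, "hand": 1},
  ],
)

```text
t: 15.55
eef_pos: [0.5662, -0.1439, 0.2027]
ee_rot: [-1.158, 1.57, 0.456]
force: [-3.0, 6.7, 4.4]
width: 0.0218
```

Run:
```python
from h import *
s=st()
```

```text
t 15.55 pos [ 0.5662 -0.1439  0.2027] jaw 182.48 down [ 0.001  0.    -1.   ] F [-3.   6.7  4.4] M [ 2.28  1.08 -0.12] w 0.0218 q [ 0.09  0.42 -0.43 -0.   -0.73 -0.04]
```

Call:
apply_moves(
  commands=[
    {"dx": 0, "dy": 0, "dz": -0.5, "spin": 0, "hand": 1},
    {"dx": 0, "dy": 0, "dz": -0.5, "spin": 0, "hand": 1},
    {"dx": 0, "dy": 0, "dz": -0.5, "spin": 0, "hand": 1},
    {"dx": 0, "dy": 0, "dz": 0, "spin": 0, "hand": 1},
    {"dx": 0, "dy": 0, "dz": 0, "spin": 0, "hand": 1},
  ],
)

```text
t: 16.18
eef_pos: [0.5661, -0.1439, 0.2026]
ee_rot: [-1.529, 1.57, 0.086]
force: [-7.0, 7.8, 18.9]
width: 0.0217
```

Run:
```python
from h import *
s=st()
```

```text
t 16.18 pos [ 0.5661 -0.1439  0.2026] jaw 182.5 down [ 0.001  0.    -1.   ] F [-7.   7.8 18.9] M [ 3.12  2.98 -0.13] w 0.0217 q [ 0.09  0.42 -0.43 -0.   -0.73 -0.04]
```

Call:
apply_moves(
  commands=[
    {"dx": 0, "dy": -0.5, "dz": 0, "spin": 0, "hand": 1},
    {"dx": 0, "dy": -0.5, "dz": 0, "spin": 0, "hand": 1},
    {"dx": 0, "dy": 0, "dz": 0, "spin": 0, "hand": 1},
    {"dx": 0, "dy": 0, "dz": 0, "spin": 0, "hand": 1},
    {"dx": 0, "dy": 0, "dz": 0, "spin": 0, "hand": 1},
  ],
)

```text
t: 16.8
eef_pos: [0.5661, -0.1441, 0.2026]
ee_rot: [-0.939, 1.569, 0.675]
force: [-8.1, 14.8, 20.2]
width: 0.0216
```

Run:
```python
from h import *
s=st()
t=viewer.grab_frame("side")[:,:,::-1]
cv2.imwrite(f"pics/side7.png",cv2.resize(t[110:290,290:420],None,fx=3.3,fy=3.3,interpolation=cv2.INTER_CUBIC))
```

```text
t 16.8 pos [ 0.5661 -0.1441  0.2026] jaw 182.5 down [ 0.001  0.001 -1.   ] F [-8.1 14.8 20.2] M [ 5.31  3.34 -0.14] w 0.0216 q [ 0.09  0.42 -0.43 -0.   -0.73 -0.04]
```

View pics/side7.png

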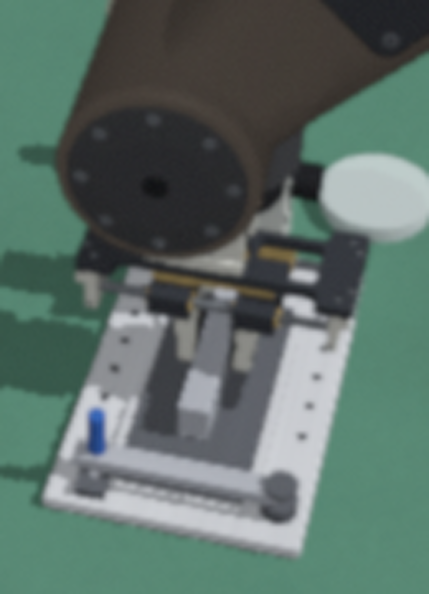

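Call:
apply_moves(
  commands=[
    {"dx": -0.4, "dy": -0.4, "dz": 0, "spin": 0, "hand": 1},
    {"dx": -0.4, "dy": -0.4, "dz": 0, "spin": 0, "hand": 1},
    {"dx": 0, "dy": 0, "dz": 0, "spin": 0, "hand": 1},
    {"dx": 0, "dy": 0, "dz": 0, "spin": 0, "hand": 1},
    {"dx": 0, "dy": 0, "dz": 0, "spin": 0, "hand": 1},
  ],
)

```text
t: 17.48
eef_pos: [0.5659, -0.1442, 0.2026]
ee_rot: [-1.047, 1.568, 0.568]
force: [-6.1, 18.8, 18.7]
width: 0.0214
```

Run:
```python
from h import *
s=st()
```

```text
t 17.48 pos [ 0.5659 -0.1442  0.2026] jaw 182.52 down [ 0.003  0.002 -1.   ] F [-6.1 18.8 18.7] M [ 6.81  2.72 -0.18] w 0.0214 q [ 0.08  0.42 -0.43 -0.   -0.72 -0.04]
```

Call:
apply_moves(
  commands=[
    {"dx": -0.4, "dy": -0.2, "dz": -0.2, "spin": 0, "hand": 1},
    {"dx": -0.3, "dy": -0.2, "dz": -0.2, "spin": 0, "hand": 1},
    {"dx": 0, "dy": 0, "dz": 0, "spin": 0, "hand": 1},
    {"dx": 0, "dy": 0, "dz": 0, "spin": 0, "hand": 1},
    {"dx": 0, "dy": 0, "dz": 0, "spin": 0, "hand": 1},
  ],
)

```text
t: 18.1
eef_pos: [0.5657, -0.1443, 0.2026]
ee_rot: [-1.166, 1.566, 0.449]
force: [-4.4, 21.0, 20.7]
width: 0.0215
```

Run:
```python
from h import *
s=st()
for n in("side","top"):
    t=viewer.grab_frame(n)[:,:,::-1]
    cv2.imwrite(f"pics/{n}8.png",t)
    if n=="side": cv2.imwrite(f"pics/side8c.png",cv2.resize(t[110:290,290:420],None,fx=3.3,fy=3.3,interpolation=cv2.INTER_CUBIC))
s=st()
# tail end of stock: predicted pixels of underside corners for a seated square
y=np.radians(-87.55);yd=np.array([np.cos(y),np.sin(y)]);xd=np.array([-np.sin(y)*-1,-np.cos(y)])
xd=np.array([np.sin(y),-np.cos(y)])
tail=np.array([.569,-.2145])-.15*yd
for z in(.022,.052):
  for sx in(-.011,.011):
    p=proj("side",[*(tail+sx*xd),z]); print(z,sx,p.round(1),((p-[290,110])*3.3).round())
```

```text
t 18.1 pos [ 0.5657 -0.1443  0.2026] jaw 182.54 down [ 0.004  0.002 -1.   ] F [-4.4 21.  20.7] M [ 7.67  2.66 -0.15] w 0.0215 q [ 0.08  0.42 -0.43 -0.   -0.72 -0.04]
t 18.2 pos [ 0.5657 -0.1443  0.2026] jaw 182.53 down [ 0.004  0.002 -1.   ] F [-5.8 21.4 20.2] M [ 7.69  2.66 -0.19] w 0.0219 q [ 0.08  0.42 -0.43 -0.   -0.72 -0.04]
0.022 -0.011 [343.5 241.3] [177. 433.]
0.022 0.011 [352.8 243.1] [207. 439.]
0.052 -0.011 [343.9 232.7] [178. 405.]
0.052 0.011 [353.3 234.5] [209. 411.]
```

View pics/side8c.png

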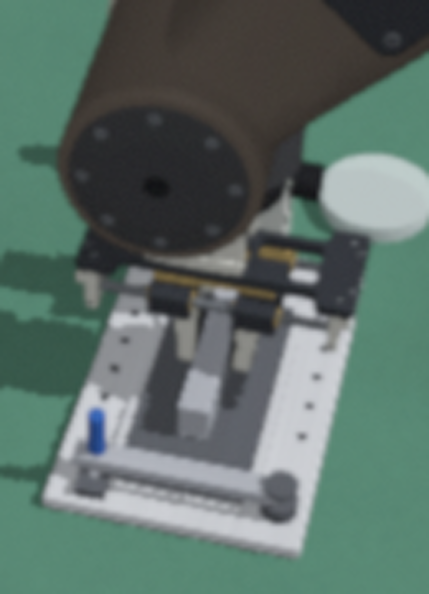

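View pics/top8.png

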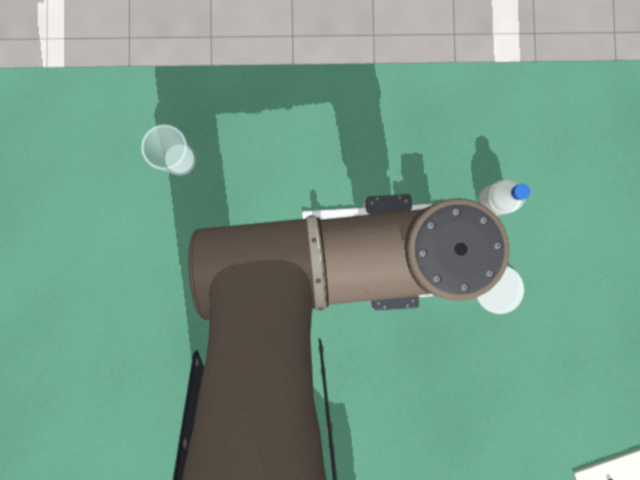

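The tail of the stock sits at (178,430)-(208,437) in the crop, against (177,433)-(207,439) predicted for a seated, centred square. The bottle, beaker and dish are where they were. My sideways corrections tilted the tool by 0.004 rad, so I'm undoing them to keep the underside flat.

Call:
apply_moves(
  commands=[
    {"dx": 0.4, "dy": 0, "dz": 0, "spin": 0, "hand": 1},
    {"dx": 0.5, "dy": 0, "dz": 0, "spin": 0, "hand": 1},
    {"dx": 0, "dy": 0, "dz": 0, "spin": 0, "hand": 1},
    {"dx": 0, "dy": 0, "dz": 0, "spin": 0, "hand": 1},
    {"dx": 0, "dy": 0, "dz": 0, "spin": 0, "hand": 1},
  ],
)

```text
t: 18.82
eef_pos: [0.5659, -0.1443, 0.2026]
ee_rot: [-0.94, 1.568, 0.675]
force: [-8.1, 21.6, 23.5]
width: 0.0216
```

Run:
```python
from h import *
s=st()
```

```text
t 18.82 pos [ 0.5659 -0.1443  0.2026] jaw 182.52 down [ 0.002  0.002 -1.   ] F [-8.1 21.6 23.5] M [ 7.94  3.58 -0.1 ] w 0.0216 q [ 0.08  0.42 -0.43 -0.   -0.73 -0.04]
```

Run:
```python
from h import *
print(arm.job_done())
st()
```

```text
the job is handed in; nothing more can be done
None
the job is handed in; nothing more can be done
```

I shut the keeper bar, set the square in the corner at the middle of the column, and handed in at 18.8 s with the arm still gripping and pressing both ways. No verdict is reported.

- **Keeper:** I pushed the peg round with closed fingers. The ball resisted at about 6 N, released to zero, and the bar then met a hard stop at 12 N. The top view afterwards put it at 2.4° in the world, the same as the fixture's yaw, so it is shut.
- **Square:** I gripped it at 60 N. It met the column at tool y = -0.144 m and the plate at tool z = 0.2026 m, both within 0.2 mm of what I had worked out beforehand. The stock's tail lay within about 1 pixel of where a seated, centred square should appear.
- **Pressing:** at hand-in the force reading was 21.6 N from the column and 23.5 N up from the plate.
- **Bystanders:** the bottle, beaker and dish were unmoved in the last pictures.

**Not perfect:**
- A sideways force of about 8 N remained.
- The tool leaned about 0.1° (0.002 rad).
- The arm hid the blade, so its flat contact with the column rests on tool attitude and force, not on a direct view.
- The moments were ambiguous because I don't know their reference point, so they don't confirm flat seating.

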